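# Mark a wooden price stake in the lever press and lay it with the others

### The arm

A 7-joint arm with a two-finger parallel gripper is mounted at the origin on the work surface. World frame = base frame: x ahead of the robot, y to its left, z up, the work surface at z = 0. Lengths are in m, angles in rad, forces in N, time in s.
With the tool pointing down it reaches from about 0.375 to 0.925 m from the base axis. Payload 3.1 kg.
Tool frame: the origin (TCP) lies at the very end of the fingers, on their centre line; the grasp point (between the pads) lies 19 mm behind it (r.tcp_to_grasp is the z of the grasp point in the tool frame, in m); z points along the fingers, y is the direction in which the jaws open and shut (so a half turn about z gives the same grasp; the last joint's range is limited). The gripper opens to 85 mm and grips with 20 to 120 N. Pads are 22 mm wide; open, the fingers measure 114 mm over their backs; the gripper's body (76 mm by 85 mm) begins 54 mm behind the grasp point. The pads swing forward as they close: fully open they stand 13 mm farther back than shut.
Start: joints at [-1.407, 0.383, 0.044, 1.598, -0.018, 1.161, -0.05], TCP at [0.168, 0.628, 0.231] pointing down, gripper open.
Joint ranges: [-2.61, 2.61], [-0.41, 2.15], [-1.48, 1.57], [0, 2.5], [-1.57, 4.71], [0.05, 1.97], [-2.85, 2.85]. Speed limits (rad/s): [2.79, 2.79, 3.14, 3.14, 3.14, 3.14, 3.14].

### API

Orientations are given as [roll, pitch, yaw] about the fixed x, y, z axes, in that order (R = Rz(yaw) Ry(pitch) Rx(roll)).
In Python, from rig import readout, eyes, job, r gives the robot as it stands.
- The arm moves only by the tool play_rows, never from a script. Its argument "series" is one flat list of numbers, 5 for each row, row after row: the shift along the tool's x, y, z in m, then the turn about the tool's z in rad, then the closure in counts, from 0 (fully open) to 255 (shut). In form: [tx, ty, tz, twist, claw, tx, ty, tz, twist, claw, ...]. A call has 1 to 12 rows; each row shifts and turns the commanded pose from where the row before left it, along the tool's axes as they then stand; what a row does not reach is not made up. A row lasts 1/12 s, in which the tool goes at most 41.7 mm and 7.16 degrees, less where a joint would pass 70% of its speed; a pose out of reach is approached as far as the arm can. A call with a gripper value outside its range is refused whole. The fingers move at their own pace and stop on an object; "grip_force" is the grip in N (left out, the last holds). Time passes only in rows, so rows that do not move let the fingers close. It gives the time, the measured TCP pose, the force and the opening at its end, in the units of the state.
- readout.read_state(): the state, without advancing time (a new reading comes with each control period).
- eyes.capture(name): name is "scene" or "top" or "wrist"; returns the picture (420x560x3 uint8, blue, green, red); there is no depth.
- eyes.camera_info(name): a dict with "fx", "fy", "cx", "cy" (pixels), "D" ([k1, k2, p1, p2, k3] as OpenCV has them; the pictures are not rectified), "origin" and "attitude" of the camera in the world. Camera axes: x right, y down, z forward; pixel columns grow to the right and rows downward; lengths in m; the calibration is good to about 2 mm. A picture is of the moment at which its call begins: read the wrist's pose just before it. camera_info takes no time and is no camera call; for the wrist camera it gives the pose at the moment of the call.
- job.finish_job(): hands the job in, once; it reports no verdict.
The state is a dict: "t": time; "joint_positions": joint angles; "qvel": joint speeds; "joint_efforts": joint torques, N m; "tcp_pos": TCP position; "eef_rot": TCP orientation; "force": force on the tool from outside, world axes, zero at the start; "moment": the same for the moment, N m; "gripper_width": finger opening in m.
Only numpy, scipy, OpenCV 4.12 (cv2) and the standard library are available. Lean on these libraries where they do the work, as an engineer would, in place of code of your own. Each camera call takes 0.05 s, during which the arm holds its last target.

### The job

Take the wooden price stake from the sloping rack and lay it flat on the bed of the lever press, straight in and centred under the pad with its blunt end up against the back stop. Let go of it, pull the press lever down all the way to its stop and let it come fully back up, then lay the marked stake flat in the free half of the tray, beside and parallel to the two stakes already there and pointing the same way. Do not disturb the two finished stakes, the lidded tub or the round cheese.

Things in the scene. Friction and masses are not known exactly. Their poses are not given: they have to be found in the camera images.
- stake: the stake to mark: flat bare-wood price stake, 200 mm long, 24 wide, 10 thick, about 35 g; one end square (blunt), the last 36 mm of the other taper to a point. Origin: centre of its underside, half way along. x runs along it to the blunt end (+100 mm; point at -100 mm), y across, z out of its upper face. At the start it lies on the rack's sloping face, blunt end uphill, x straight up the slope
- rack: fixed dark wooden rack, 160 mm wide; its flat face, 230 mm long, slopes up at 25 degrees (lower edge 56 mm, upper edge 154 mm above the table). A lip 13 mm proud of the face, 105 mm downhill of its middle, holds the stake. Origin: on the table, 105 mm under the middle of the face. x level, pointing uphill (away from the open front), y across, z up
- bed_stop (a point): on the bed's surface, middle of the foot of the back stop (12 mm high). x level, along the bed into the stop; y to the lever's side; z up. The level bed is 40 mm above the table, 80 mm wide, runs 198 mm out from the stop in -x. The 50 x 50 mm pad covers 3 to 53 mm in front of the stop, centred in y; its underside is 36 mm above the bed at rest, about 10.6 mm at the lever's stop
- lever (a joint): angle of the press lever: 0 at rest (handle up, arm 40 degrees above level), 0.87 rad at its lower stop (arm about 10 degrees below level). A spring holds it up and brings it back by itself when let go: about 4 N at the handle at rest and about 8 N at the stop. It drives the pad down
- lever_grip (a point): middle of the lever's handle: a black horizontal round bar, 22 mm in diameter, its length along the y of bed_stop, reaching 35 mm beyond this point on the outer side (+y) and 45 mm on the inner side, where the steel arm (16 mm thick) joins it 35 mm from this point. 200 mm from lever_axle. It can be pressed down from above or pinched
- lever_axle (a point): fixed point on the lever's turning axis, level with the middle of the handle bar sideways. The axis runs along the y of bed_stop, 195 mm above the table. The handle moves about it in an upright plane: from up and towards -x of bed_stop, downwards
- tray: fixed low wooden tray, outside 260 x 180 mm and 22 mm high, walls and floor 6 mm thick. Origin: centre of its underside; x along its length, y across, z up. The two finished stakes lie in its -y half, along x; its +y half is free
- done_a: finished stake in the tray, same shape and axes as stake, the nearer of the two to the tray's -y wall (58 mm from the tray's centre line); its point shows which way the stakes point (tray -x)
- done_b: the other finished stake in the tray, same shape and axes, about 23 mm on the -y side of the tray's centre line
- tub: bystander: white lidded plastic tub, 108 mm across, 83 mm high, origin at the centre of its underside
- cheese: bystander: round white cheese, 120 mm across, 50 mm high, origin at the centre of its underside
- stake_point (a point): the tip of the stake's pointed end, on its underside
- press: fixed grey lever press; origin on the table, axes as bed_stop (63 mm ahead of and 40 mm above the origin). Base 160 mm wide, 30 mm high. The head, 60 mm wide, overhangs the bed from the stop to 58 mm in front of it, 100 to 200 mm above the bed; column behind the stop. Lever on the +y side, its arm 85 mm from the middle

How it is judged:
On the way, in this order (a step that is already met when the one before it is completed fails the run):
1. the stake lies flat and released on the press bed, under the pad, its blunt end at the back stop (x of stake in the frame of bed_stop between -0.115 and -0.095 m and y of stake in the frame of bed_stop between -0.016 and 0.016 m and z of stake in the frame of bed_stop between -0.004 and 0.004 m and x of stake_point in the frame of bed_stop below -0.15 m and angle between the x axis of stake and the x axis of bed_stop, either way round below 0.2 rad and angle between stake's own z axis and vertical below 0.06 rad and contact force between stake and the fingers below 0.1 N and linear speed of stake below 0.02 m/s), for 0.2 s.
2. the lever is pulled to its stop while the stake lies in place (x of stake in the frame of bed_stop between -0.115 and -0.095 m and y of stake in the frame of bed_stop between -0.016 and 0.016 m and z of stake in the frame of bed_stop between -0.004 and 0.004 m and x of stake_point in the frame of bed_stop below -0.15 m and angle between the x axis of stake and the x axis of bed_stop, either way round below 0.2 rad and angle between stake's own z axis and vertical below 0.06 rad and value of joint lever above 0.82 rad), for 0.1 s.
3. the lever is back up (value of joint lever below 0.06 rad), for 0.2 s.
At the end, for the whole second after the job is handed in: Stake released and at rest, flat on the tray floor (0.06 rad) in the free +y half: its middle 12 to 74 mm off the tray centre line, within 32 mm of the middle lengthwise, parallel within 0.26 rad, pointing like the finished stakes; lever up (under 0.06 rad) (x of stake in the frame of tray between -0.032 and 0.032 m and y of stake in the frame of tray between 0.012 and 0.074 m and z of stake in the frame of tray between 0.002 and 0.01 m and angle between stake's own z axis and vertical below 0.06 rad and angle between the x axis of stake and the x axis of tray, either way round below 0.26 rad and x of stake_point in the frame of tray below 0 m and contact force between stake and the fingers below 0.1 N and linear speed of stake below 0.02 m/s and value of joint lever below 0.06 rad); the robot touches nothing.
It fails at once if a finished stake is moved by more than 15 mm (distance of done_a from where it was at the start of the episode above 0.015 m).
It fails at once if a finished stake is moved by more than 15 mm (distance of done_b from where it was at the start of the episode above 0.015 m).
It fails at once if the tub is moved by more than 20 mm (distance of tub from where it was at the start of the episode above 0.02 m).
It fails at once if the cheese is moved by more than 20 mm (distance of cheese from where it was at the start of the episode above 0.02 m).
It also fails if it takes over 72 s, if anything falls off the work surface, if the arm or the gripper's body presses on something with over 40 N, if the wrist force passes 120 N, or if a joint passes its speed limit or range.

## Working session

There is one attempt and no reset: what is moved stays moved. The work goes in short steps, Python scripts to look and compute and a tool call to move; the robot and the scene stay as the last step left them, time stands still between calls to the robot, and variables do not carry over. Pictures are saved under pics/ and viewed, and the job is handed in when it is done.

Besides the shell and the picture viewer there is one more tool, called after "Emit:" as name(argument=value, ...), one argument or row to a line, values as JSON. play_rows: Moves the arm, as the interface text tells. Its arguments: {"type":"object","properties":{"series":{"type":"array","items":{"type":"number"}},"grip_force":{"type":"number"}},"required":["series"]}

```bash
ls; mkdir -p pics; python3 - <<'E'
from rig import readout, eyes, job, r
import cv2
print(readout.read_state())
for n in("scene","top","wrist"):
    i=eyes.camera_info(n);print(n,i)
    cv2.imwrite(f"pics/{n}0.png",eyes.capture(n))
print([a for a in dir(r) if a[0]!='_'], r.tcp_to_grasp)
E
```

```text
pics
{'t': 0.0, 'joint_positions': array([-1.40678301,  0.38387189,  0.04380499,  1.59962383, -0.01788811,
        1.16121717, -0.0499354 ]), 'qvel': array([ 0.00125583,  0.00066739, -0.00054943, -0.0001134 ,  0.0004832 ,
        0.00117932, -0.00054312]), 'joint_efforts': array([ 6.15477546e-06, -4.33456671e+01,  1.02430109e+00, -2.49512494e+01,
        1.05445215e-02,  1.13026585e-02,  1.91892718e-05]), 'tcp_pos': array([0.16798214, 0.62690764, 0.2298398 ]), 'eef_rot': array([-3.13886842e+00,  1.48284366e-04,  2.87985470e+00]), 'force': array([-0.91259686,  1.19097524,  0.039943  ]), 'moment': array([-0.02238499, -0.00209216,  0.03749506]), 'gripper_width': 0.0852376371723706}
scene {'fx': 481.20888707055053, 'fy': 481.20888707055053, 'cx': 288.10577892535025, 'cy': 206.23296134839995, 'D': array([-0.08651605,  0.        ,  0.        ,  0.        ,  0.        ]), 'origin': array([ 1.23419354, -0.55934868,  1.0819046 ]), 'attitude': array([-2.38056874e+00,  1.34406396e-03,  8.56651608e-01])}
top {'fx': 414.9349388662538, 'fy': 414.9349388662538, 'cx': 283.2206556877414, 'cy': 201.59256610253482, 'D': array([-0.06145503,  0.        ,  0.        ,  0.        ,  0.        ]), 'origin': array([0.48730704, 0.00188897, 1.10625629]), 'attitude': array([-3.03824434, -0.01565517, -1.56541228])}
wrist {'fx': 315.2644690879815, 'fy': 315.2644690879815, 'cx': 282.5616274490504, 'cy': 207.64405411618816, 'D': array([-0.04554972,  0.        ,  0.        ,  0.        ,  0.        ]), 'origin': array([0.08866312, 0.64783732, 0.37257611]), 'attitude': array([2.81725338e+00, 1.61021108e-03, 1.30814937e+00])}
['Unreachable', 'tcp_to_grasp'] -0.0187
```

View pics/scene0.png

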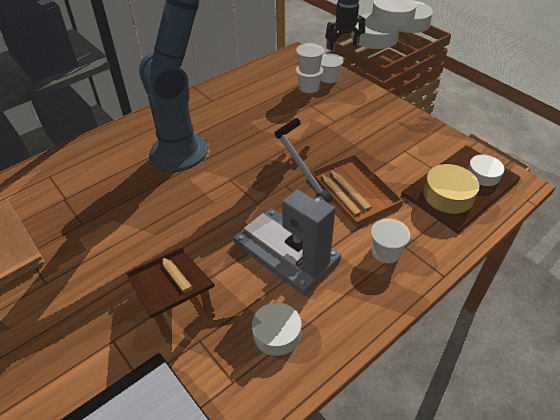

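View pics/top0.png

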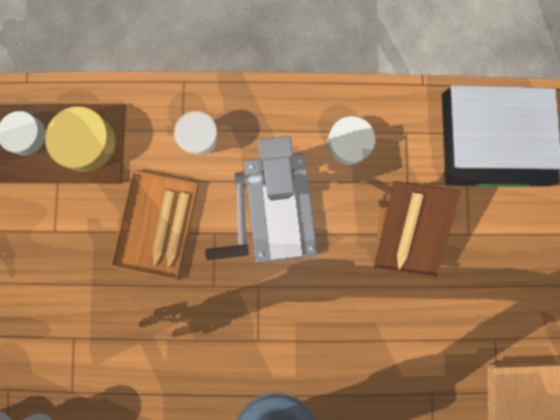

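View pics/wrist0.png

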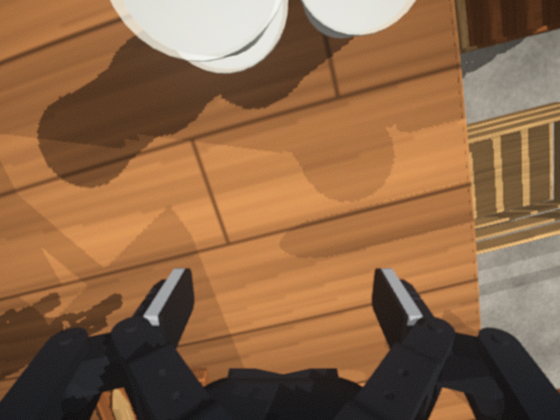

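```bash
cat > h.py <<'E'
import numpy as np, cv2
from scipy.spatial.transform import Rotation as R
def ray(info,px):
    K=np.array([[info['fx'],0,info['cx']],[0,info['fy'],info['cy']],[0,0,1]])
    p=cv2.undistortPoints(np.array(px,float).reshape(-1,1,2),K,np.array(info['D'])).reshape(-1,2)
    d=np.c_[p,np.ones(len(p))]@R.from_euler('xyz',info['attitude']).as_matrix().T
    return np.array(info['origin']),d
def onz(info,px,z):
    o,d=ray(info,px); z=np.broadcast_to(z,len(d)); return o+d*((z-o[2])/d[:,2])[:,None]
def proj(info,P):
    K=np.array([[info['fx'],0,info['cx']],[0,info['fy'],info['cy']],[0,0,1]])
    M=R.from_euler('xyz',info['attitude']).as_matrix().T
    t=-M@np.array(info['origin'])
    return cv2.projectPoints(np.array(P,float).reshape(-1,1,3),cv2.Rodrigues(M)[0],t,K,np.array(info['D']))[0].reshape(-1,2)
E
python3 - <<'E'
import cv2
im=cv2.imread('pics/top0.png')
def c(n,x0,y0,w,h,s): cv2.imwrite(n,cv2.resize(im[y0:y0+h,x0:x0+w],None,fx=s,fy=s,interpolation=cv2.INTER_CUBIC))
c('pics/a.png',370,170,100,110,5)
c('pics/b.png',200,130,130,140,4)
c('pics/c.png',105,160,100,120,5)
E
```

```text
(no output)
```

View pics/a.png

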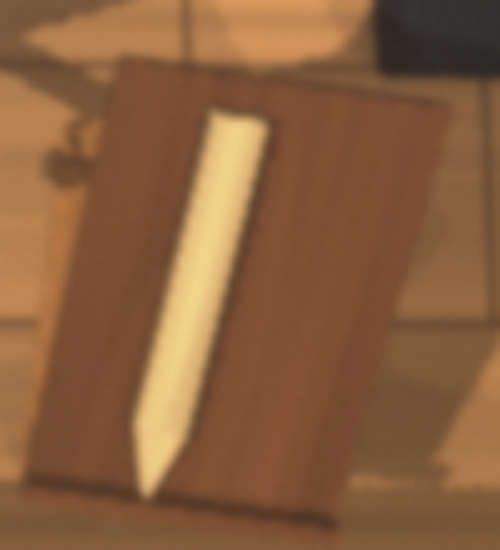

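View pics/b.png

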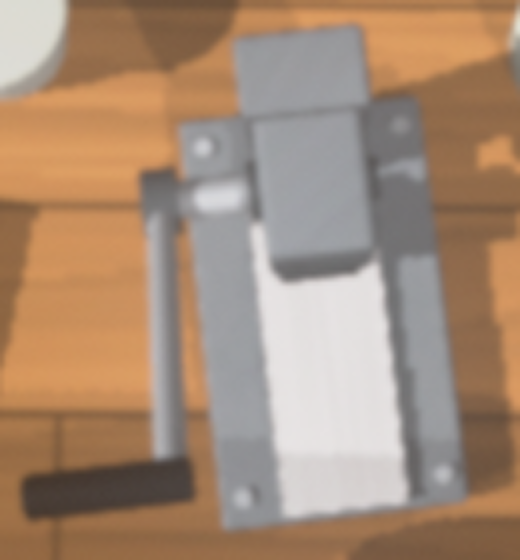

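View pics/c.png

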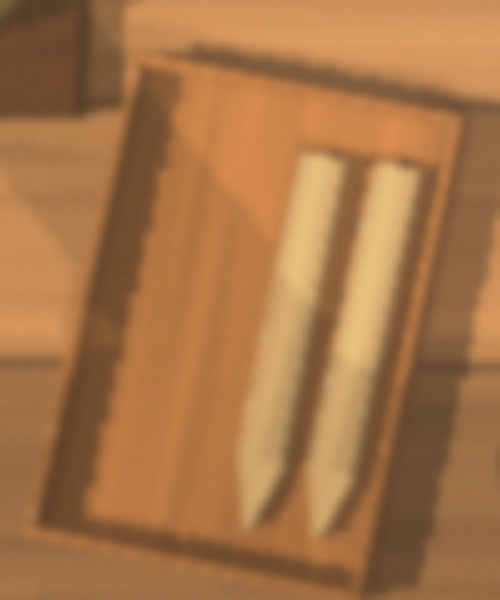

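```bash
python3 - <<'E'
from rig import eyes
from h import *
I=eyes.camera_info('top'); np.set_printoptions(precision=4,suppress=True)
f=lambda p,s,o:(np.array(p,float)+.5)/s-.5+np.array(o)
A=lambda p:f(p,5,(370,170));B=lambda p:f(p,4,(200,130));C=lambda p:f(p,5,(105,160))
rk=onz(I,A([(121,55),(449,100)]),.154); print('rack up',rk,np.linalg.norm(rk[0]-rk[1]))
rl=onz(I,A([(22,485),(335,522)]),.062); print('rack low',rl,np.linalg.norm(rl[0]-rl[1]))
d=rl[0]-rl[1];up=np.array([d[1],-d[0]]);
ax=(rk.mean(0)-rl.mean(0))[:2];print('rack yaw',np.arctan2(ax[1],ax[0]), 'len level',np.linalg.norm(ax),230*np.cos(np.radians(25)))
e=(rk[0]-rk[1]);print('rack yaw from top edge',np.arctan2(-e[0],e[1])) # y axis
ry=np.arctan2(ax[1],ax[0])
# stake upper face: z as a function of x along slope; middle of face height .105. iterate
ctr=(rk.mean(0)+0)[:2]-np.array([np.cos(ry),np.sin(ry)])*.115*np.cos(np.radians(25))
print('rack ctr',ctr)
n=np.array([-np.sin(np.radians(25))*np.cos(ry),-np.sin(np.radians(25))*np.sin(ry),np.cos(np.radians(25))])
o,dd=ray(I,A([(210,110),(271,122),(148,500),(136,425),(187,440)]))
p0=np.array([*ctr,.105])+n*.010
P=o+dd*((p0-o)@n/(dd@n))[:,None];print('stake',P)
m=(P[0]+P[1])/2;print('len',np.linalg.norm(m-P[2]),'w',np.linalg.norm(P[0]-P[1]),'mid',(m+P[2])/2,'yaw',np.arctan2(*(m-P[2])[[1,0]]))
t=onz(I,C([(135,62),(462,113),(360,595),(32,525)]),.022);print('tray',t,np.linalg.norm(t-np.roll(t,1,0),axis=1));tc=t.mean(0);ex=(t[0]+t[1]-t[2]-t[3]);print(tc,'yaw',np.arctan2(ex[1],ex[0]))
q=(t[0]+t[3]-t[1]-t[2]);print('yaw via y',np.arctan2(-q[0],q[1]))
s=onz(I,C([(322,153),(248,532),(395,162),(318,542)]),.016)
ux=np.array([np.cos(np.arctan2(ex[1],ex[0])),np.sin(np.arctan2(ex[1],ex[0]))]);uy=np.array([-ux[1],ux[0]])
for q in s: print('done',q,(q-tc)[:2]@ux,(q-tc)[:2]@uy)
b=onz(I,B([(285,515),(408,503),(252,225),(378,265)]),.04);print('bed',b,np.linalg.norm(b[0]-b[1]))
for i,j in((0,2),(1,3)): v=b[j]-b[i];print('yaw',np.arctan2(v[1],v[0]))
g=onz(I,B([(180,122),(415,97),(467,497),(223,528)]),.03);print('base',g,np.linalg.norm(g-np.roll(g,1,0),axis=1));e=g[0]+g[1]-g[2]-g[3];print('yaw',np.arctan2(e[1],e[0]),'ctr',g.mean(0))
h=onz(I,B([(22,497),(192,478)]),.324);print('handle',h,np.linalg.norm(h[0]-h[1]))
E
```

```text
rack up [[ 0.6374 -0.271   0.154 ]
 [ 0.6175 -0.4277  0.154 ]] 0.15788494101275904
rack low [[ 0.4333 -0.2426  0.062 ]
 [ 0.4146 -0.4023  0.062 ]] 0.16082650211125568
rack yaw -0.13134420768284416 len level 0.20527612344708343 208.4507910184295
rack yaw from top edge -0.12621868040259349
rack ctr [ 0.5241 -0.3357]
stake [[ 0.6116 -0.3123  0.1551]
 [ 0.6063 -0.3414  0.1544]
 [ 0.4262 -0.3045  0.0689]
 [ 0.4639 -0.2942  0.0856]
 [ 0.4565 -0.3202  0.0838]]
len 0.20315884807327167 w 0.02962292430789565 mid [ 0.5176 -0.3157  0.1118] yaw -0.12162029031517296
tray [[0.676  0.3885 0.022 ]
 [0.6497 0.2134 0.022 ]
 [0.3979 0.2599 0.022 ]
 [0.4319 0.4327 0.022 ]] [0.2481 0.1771 0.2561 0.1761]
[0.5389 0.3236 0.022 ] yaw -0.18101454617586182
yaw via y -0.1716358943882878
done [0.6287 0.2884 0.016 ] 0.09469834867716004 -0.01849633560507602
done [0.4293 0.3209 0.016 ] -0.10729210803944207 -0.022406477189581404
done [0.6242 0.2494 0.016 ] 0.09724443608329883 -0.05768289561339654
done [0.4245 0.284  0.016 ] -0.10536819134741197 -0.059526707294217
bed [[ 0.4522  0.0165  0.04  ]
 [ 0.4602 -0.062   0.04  ]
 [ 0.6386  0.0394  0.04  ]
 [ 0.6131 -0.0424  0.04  ]] 0.07885661502655564
yaw 0.12241379186214041
yaw 0.1275673078886337
base [[ 0.7082  0.0879  0.03  ]
 [ 0.7263 -0.067   0.03  ]
 [ 0.464  -0.1007  0.03  ]
 [ 0.4434  0.0564  0.03  ]] [0.2666 0.1559 0.2644 0.1584]
yaw 0.12312698227624867 ctr [ 0.5854 -0.0058  0.03  ]
handle [[0.4691 0.1357 0.324 ]
 [0.4785 0.0563 0.324 ]] 0.07999781920713951
```

```bash
cat >> h.py <<'E'
def plan(*tgts):
    """tgts: (x,y,z,yaw); prints per-waypoint tool-frame total & rows needed"""
    from rig import readout
    s=readout.read_state(); p=np.array(s['tcp_pos']); rot=np.array(s['eef_rot'])
    print('t',round(s['t'],2),'tcp',p.round(4),'rot',rot.round(4),'F',np.array(s['force']).round(2),'w',round(s['gripper_width'],4))
    M=R.from_euler('xyz',rot)
    for t in tgts:
        w=np.array(t[:3])-p
        yaw=M.as_euler('xyz')[2]
        dy=(t[3]-yaw+np.pi)%(2*np.pi)-np.pi if len(t)>3 else 0
        d=M.inv().apply(w)
        n=max(np.linalg.norm(d)/.0415,abs(dy)/.12)
        print('->',t,'tool d',d.round(4),'twist',round(-dy,4),'rows>=',round(n,2),' per row(ceil)',(d/np.ceil(n)).round(4))
        M=R.from_euler('z',dy)*M; p=np.array(t[:3])
E
python3 - <<'E'
from h import *
plan((.168,.627,.38,2.88),(.42,.25,.38,3.013),(.508,-.3145,.38,3.013),(.508,-.3145,.16,3.013))
E
```

```text
t 0.15 tcp [0.168  0.6271 0.2302] rot [-3.1395e+00  1.0000e-04  2.8799e+00] F [ 0.28 -0.1  -0.41] w 0.0855
-> (0.168, 0.627, 0.38, 2.88) tool d [-0.     -0.0004 -0.1498] twist -0.0001 rows>= 3.61  per row(ceil) [-0.     -0.0001 -0.0375]
-> (0.42, 0.25, 0.38, 3.013) tool d [-0.3409 -0.299   0.0007] twist -0.133 rows>= 10.93  per row(ceil) [-0.031  -0.0272  0.0001]
-> (0.508, -0.3145, 0.38, 3.013) tool d [-0.1597 -0.5486  0.0012] twist -0.0 rows>= 13.77  per row(ceil) [-0.0114 -0.0392  0.0001]
-> (0.508, -0.3145, 0.16, 3.013) tool d [0.     0.0005 0.22  ] twist -0.0 rows>= 5.3  per row(ceil) [0.     0.0001 0.0367]
```

Emit:
play_rows(
  series=[0, 0, -0.0375, 0, 0, 0, 0, -0.0375, 0, 0, 0, 0, -0.0375, 0, 0, 0, 0, -0.0375, 0, 0, -0.0285, -0.025, 0, 0, 0, -0.0285, -0.025, 0, 0, 0, -0.0285, -0.025, 0, 0, 0, -0.0285, -0.025, 0, 0, 0, -0.0285, -0.025, 0, 0, 0, -0.0285, -0.025, 0, 0, 0, -0.0285, -0.025, 0, 0, 0, -0.0285, -0.025, 0, 0, 0],
  grip_force=25,
)

```text
t: 1.15
tcp_pos: [0.3373, 0.3737, 0.3809]
eef_rot: [-3.141, -0.0, 2.88]
force: [0.6, 1.0, 0.0]
gripper_width: 0.0854
```

```bash
python3 - <<'E'
from h import *
plan((.42,.25,.38,3.013),(.508,-.3145,.38,3.013))
E
```

```text
t 1.15 tcp [0.3373 0.3737 0.3809] rot [-3.1412e+00 -4.0000e-04  2.8799e+00] F [0.57 1.   0.02] w 0.0854
-> (0.42, 0.25, 0.38, 3.013) tool d [-0.1119 -0.098   0.0009] twist -0.1331 rows>= 3.59  per row(ceil) [-0.028  -0.0245  0.0002]
-> (0.508, -0.3145, 0.38, 3.013) tool d [-1.597e-01 -5.486e-01  1.000e-04] twist -0.0 rows>= 13.77  per row(ceil) [-0.0114 -0.0392  0.    ]
```

Emit:
play_rows(
  series=[-0.028, -0.0245, 0, 0, 0, -0.028, -0.0245, 0, 0, 0, -0.028, -0.0245, 0, 0, 0, -0.028, -0.0245, 0, 0, 0, 0, 0, 0, -0.067, 0, 0, 0, 0, -0.067, 0, -0.0107, -0.0366, 0, 0, 0, -0.0107, -0.0366, 0, 0, 0, -0.0107, -0.0366, 0, 0, 0, -0.0107, -0.0366, 0, 0, 0, -0.0107, -0.0366, 0, 0, 0, -0.0107, -0.0366, 0, 0, 0],
)

```text
t: 2.15
tcp_pos: [0.4548, 0.024, 0.381]
eef_rot: [3.141, -0.0, 3.014]
force: [0.1, 0.3, -0.2]
gripper_width: 0.0856
```

Emit:
play_rows(
  series=[-0.0107, -0.0366, 0, 0, 0, -0.0107, -0.0366, 0, 0, 0, -0.0107, -0.0366, 0, 0, 0, -0.0107, -0.0366, 0, 0, 0, -0.0107, -0.0366, 0, 0, 0, -0.0107, -0.0366, 0, 0, 0, -0.0107, -0.0366, 0, 0, 0, -0.0107, -0.0366, 0, 0, 0, -0.0107, -0.0366, 0, 0, 0, 0, 0, 0.037, 0, 0, 0, 0, 0.037, 0, 0, 0, 0, 0.037, 0, 0],
)

```text
t: 3.15
tcp_pos: [0.5084, -0.3148, 0.2692]
eef_rot: [-3.14, 0.001, 3.011]
force: [1.3, 0.9, -0.6]
gripper_width: 0.0855
```

```bash
python3 - <<'E'
from h import *
from rig import eyes
I=eyes.camera_info('wrist');cv2.imwrite('pics/w1.png',eyes.capture('wrist'))
plan((.508,-.3145,.16,3.013))
# predicted stake key points
c,s=np.cos(np.radians(25)),np.sin(np.radians(25));yaw=-.126
u=np.array([np.cos(yaw)*c,np.sin(yaw)*c,s]);v=np.array([-np.sin(yaw),np.cos(yaw),0]);m=np.array([.5176,-.3157,.1118])
print(proj(I,[m+.1*u+.012*v,m+.1*u-.012*v,m-.1*u,m-.064*u+.012*v,m-.064*u-.012*v]).round(1))
E
```

```text
t 3.2 tcp [ 0.5035 -0.3099  0.2598] rot [ 3.137  -0.0144  3.0121] F [-4.26  4.64 -5.73] w 0.0854
-> (0.508, -0.3145, 0.16, 3.013) tool d [-0.0064 -0.0045  0.0997] twist -0.0009 rows>= 2.41  per row(ceil) [-0.0021 -0.0015  0.0332]
[[296.6 301.2]
 [271.7 301.4]
 [283.1 102.7]
 [295.1 136.1]
 [271.5 136.3]]
```

View pics/w1.png

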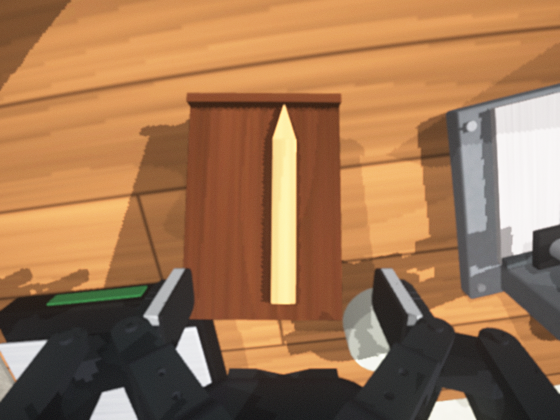

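Emit:
play_rows(
  series=[0, 0, 0.03, 0, 0, 0, 0, 0.03, 0, 0, 0, 0, 0.03, 0, 0, 0, 0, 0.02, 0, 0, 0, 0, 0.015, 0, 60, 0, 0, 0.01, 0, 90, 0, 0, 0.005, 0, 90, 0, 0, 0, 0, 90, 0, 0, 0, 0, 90],
)

```text
t: 3.95
tcp_pos: [0.5096, -0.3135, 0.1314]
eef_rot: [-3.141, 0.002, 3.014]
force: [-0.2, 0.2, 0.4]
gripper_width: 0.0556
```

```bash
python3 - <<'E'
from h import *
from rig import eyes
I=eyes.camera_info('wrist');cv2.imwrite('pics/w2.png',eyes.capture('wrist'))
plan((.508,-.3145,.103,3.013))
E
```

```text
t 4.0 tcp [ 0.5097 -0.3137  0.1318] rot [-3.1408e+00  2.4000e-03  3.0139e+00] F [-0.57  1.69  0.73] w 0.055
-> (0.508, -0.3145, 0.103, 3.013) tool d [ 0.0017 -0.001   0.0288] twist 0.0009 rows>= 0.69  per row(ceil) [ 0.0017 -0.001   0.0288]
```

View pics/w2.png

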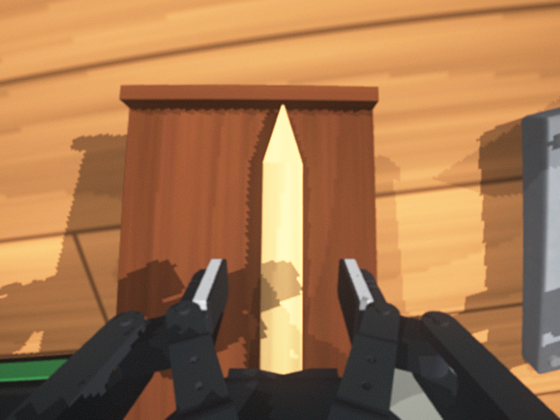

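Emit:
play_rows(
  series=[0.001, 0, 0.012, 0, 90, 0, 0, 0.01, 0, 110, 0, 0, 0.0065, 0, 130, 0, 0, 0, 0, 140, 0, 0, 0, 0, 150],
)

```text
t: 4.42
tcp_pos: [0.5071, -0.3124, 0.1008]
eef_rot: [3.141, -0.002, 3.014]
force: [-0.5, -0.9, 0.7]
gripper_width: 0.0352
```

```bash
python3 - <<'E'
from h import *
plan((.508,-.3145,.103,3.013))
E
```

```text
t 4.42 tcp [ 0.5071 -0.3124  0.1008] rot [ 3.1411e+00 -1.8000e-03  3.0137e+00] F [-0.51 -0.89  0.71] w 0.0352
-> (0.508, -0.3145, 0.103, 3.013) tool d [-0.0011 -0.0019 -0.0022] twist 0.0007 rows>= 0.08  per row(ceil) [-0.0011 -0.0019 -0.0022]
```

Emit:
play_rows(
  series=[0, -0.001, 0, 0, 180, 0, 0, 0, 0, 200, 0, 0, 0, 0, 220, 0, 0, 0, 0, 220, 0, 0, 0, 0, 220, 0, 0, 0, 0, 220],
  grip_force=30,
)

```text
t: 4.92
tcp_pos: [0.5077, -0.3139, 0.1019]
eef_rot: [-3.141, 0.0, 3.014]
force: [-0.3, -0.2, 0.0]
gripper_width: 0.0228
```

Emit:
play_rows(
  series=[0, 0, -0.01, 0, 220, 0, 0, -0.02, 0, 220, 0, 0, -0.03, 0, 220, 0, 0, -0.03, 0, 220, 0, 0, -0.02, 0, 220, 0, 0, -0.01, 0, 220, 0, 0, 0, 0, 220, 0, 0, 0, 0, 220],
)

```text
t: 5.58
tcp_pos: [0.5076, -0.3136, 0.2218]
eef_rot: [3.141, 0.0, 3.014]
force: [-0.3, 0.1, -0.4]
gripper_width: 0.0231
```

```bash
python3 - <<'E'
from h import *
from rig import eyes
I=eyes.camera_info('wrist');cv2.imwrite('pics/w3.png',eyes.capture('wrist'))
cv2.imwrite('pics/s3.png',eyes.capture('scene'))
plan((.508,-.3145,.22,np.pi),(.49,-.17,.22,np.pi))
E
```

```text
t 5.68 tcp [ 0.5067 -0.3128  0.2201] rot [ 3.1404e+00 -2.9000e-03  3.0141e+00] F [ 0.22  0.2  -1.51] w 0.0229
-> (0.508, -0.3145, 0.22, 3.141592653589793) tool d [-0.0015 -0.0015  0.    ] twist -0.1274 rows>= 1.06  per row(ceil) [-0.0007 -0.0008  0.    ]
-> (0.49, -0.17, 0.22, 3.141592653589793) tool d [0.018  0.1445 0.0002] twist -0.0 rows>= 3.51  per row(ceil) [0.0045 0.0361 0.0001]
```

View pics/w3.png

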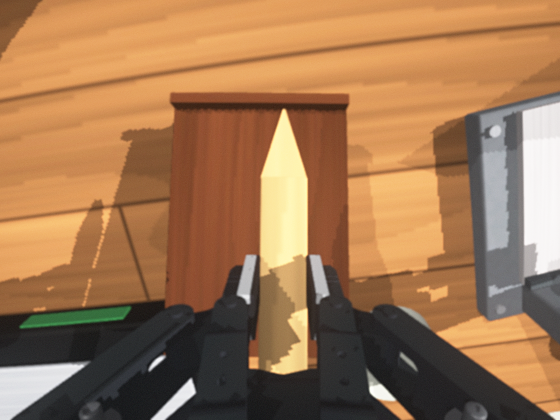

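View pics/s3.png

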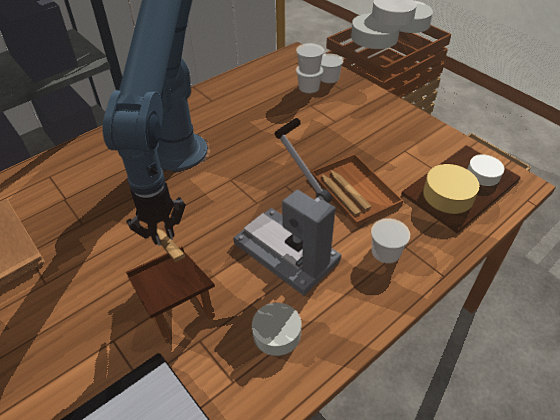

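Emit:
play_rows(
  series=[0, 0, 0, -0.064, 220, 0, 0, 0, -0.064, 220, 0.003, 0.024, 0, 0, 220, 0.005, 0.036, 0, 0, 220, 0.005, 0.036, 0, 0, 220, 0.003, 0.03, 0, 0, 220, 0.002, 0.018, 0, 0, 220, 0, 0, 0.03, 0, 220, 0, 0, 0.035, 0, 220, 0, 0, 0.035, 0, 220, 0, 0, 0.02, 0, 220, 0, 0, 0.01, 0, 220],
)

```text
t: 6.68
tcp_pos: [0.4853, -0.1684, 0.087]
eef_rot: [3.141, -0.01, -3.141]
force: [-0.4, 0.0, 0.3]
gripper_width: 0.0227
```

Emit:
play_rows(
  series=[0, 0, 0.01, 0, 220, 0, 0, 0.01, 0, 220, 0, 0, 0.01, 0, 220, 0, 0, 0.01, 0, 220, 0, 0, 0.01, 0, 220, 0, 0, 0.008, 0, 220],
  grip_force=20,
)

```text
t: 7.18
tcp_pos: [0.491, -0.1699, 0.0336]
eef_rot: [-3.141, 0.003, -3.141]
force: [1.6, 0.2, 3.2]
gripper_width: 0.0227
```

```bash
python3 - <<'E'
from h import *
from rig import eyes
cv2.imwrite('pics/s4.png',eyes.capture('scene')[100:380,60:340])
cv2.imwrite('pics/w4.png',eyes.capture('wrist'))
plan((.49,-.17,.006,np.pi))
E
```

```text
t 7.28 tcp [ 0.4896 -0.1699  0.0332] rot [-3.1414e+00 -7.0000e-04 -3.1409e+00] F [-0.99 -0.75  2.02] w 0.0226
-> (0.49, -0.17, 0.006, 3.141592653589793) tool d [-0.0004 -0.0001  0.0272] twist 0.0007 rows>= 0.65  per row(ceil) [-0.0004 -0.0001  0.0272]
```

View pics/w4.png

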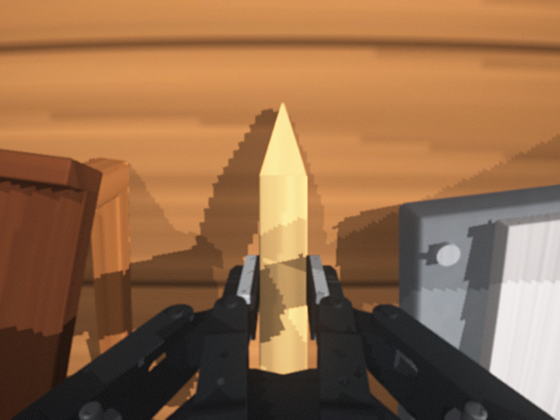

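View pics/s4.png

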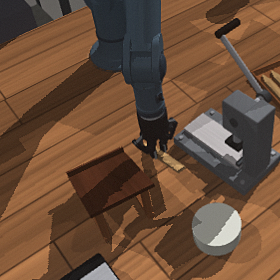

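Force is 2–3 N, so the tip is touching and starting to pivot. I'll continue down to about 5 mm.

Emit:
play_rows(
  series=[0, 0, 0.006, 0, 220, 0, 0, 0.006, 0, 220, 0, 0, 0.006, 0, 220, 0, 0, 0.005, 0, 220, 0, 0, 0.003, 0, 220, 0, 0, 0.002, 0, 220, 0, 0, 0, 0, 220],
)

```text
t: 7.87
tcp_pos: [0.4892, -0.1697, 0.0053]
eef_rot: [3.141, -0.001, -3.141]
force: [1.0, -0.8, 2.0]
gripper_width: 0.0231
```

```bash
python3 - <<'E'
from h import *
from rig import eyes
cv2.imwrite('pics/w5.png',eyes.capture('wrist'))
plan((.49,-.17,.005,np.pi))
E
```

```text
t 7.92 tcp [ 0.4892 -0.1698  0.0055] rot [ 3.1415e+00 -9.0000e-04 -3.1415e+00] F [1.19 0.74 2.39] w 0.0229
-> (0.49, -0.17, 0.005, 3.141592653589793) tool d [-0.0008 -0.0002  0.0005] twist 0.0001 rows>= 0.02  per row(ceil) [-0.0008 -0.0002  0.0005]
```

View pics/w5.png

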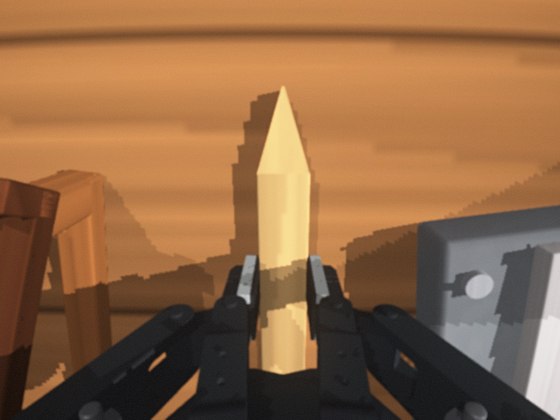

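Emit:
play_rows(
  series=[0, 0, 0, 0, 170, 0, 0, 0, 0, 140, 0, 0, 0, 0, 140, 0, 0, 0, 0, 140, 0, 0, 0, 0, 140],
)

```text
t: 8.33
tcp_pos: [0.4891, -0.1697, 0.0056]
eef_rot: [3.141, -0.001, -3.141]
force: [-0.0, -1.2, 0.2]
gripper_width: 0.0385
```

```bash
python3 - <<'E'
from h import *
from rig import eyes
I=eyes.camera_info('wrist')
im=eyes.capture('wrist');cv2.imwrite('pics/w6.png',im)
plan((.49,-.17,.004,np.pi))
E
```

```text
t 8.38 tcp [ 0.4892 -0.1697  0.0056] rot [ 3.1414e+00 -6.0000e-04 -3.1414e+00] F [0.45 0.74 0.23] w 0.0384
-> (0.49, -0.17, 0.004, 3.141592653589793) tool d [-0.0008 -0.0003  0.0016] twist 0.0002 rows>= 0.04  per row(ceil) [-0.0008 -0.0003  0.0016]
```

View pics/w6.png

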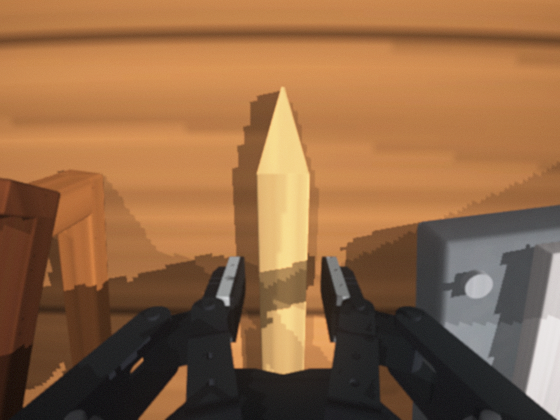

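```bash
python3 - <<'E'
from h import *
from rig import eyes
I=eyes.camera_info('wrist')
print(onz(I,[(282,86.5),(257.5,173),(309.5,173),(282,86.5)],[.01,.01,.01,0]).round(4))
E
```

```text
[[ 0.4009 -0.1706  0.01  ]
 [ 0.4372 -0.1816  0.01  ]
 [ 0.4372 -0.1584  0.01  ]
 [ 0.4004 -0.1706  0.    ]]
```

Emit:
play_rows(
  series=[0.006, 0, 0, 0, 140, 0.007, 0, 0.001, 0, 140, 0, 0, 0.0005, 0, 140, 0, 0, 0, 0, 170, 0, 0, 0, 0, 200, 0, 0, 0, 0, 220, 0, 0, 0, 0, 220, 0, 0, 0, 0, 220],
  grip_force=40,
)

```text
t: 9.05
tcp_pos: [0.4768, -0.1699, 0.0044]
eef_rot: [-3.142, 0.0, -3.141]
force: [-0.4, 1.5, 0.9]
gripper_width: 0.0224
```

Emit:
play_rows(
  series=[0, 0, -0.01, 0, 220, 0, 0, -0.025, 0, 220, 0, 0, -0.03, 0, 220, 0, 0, -0.025, 0, 220, 0, 0, -0.01, 0, 220, 0, 0, 0, -0.062, 220, 0, 0, 0, -0.062, 220, 0, 0, 0, 0, 220],
)

```text
t: 9.72
tcp_pos: [0.4767, -0.1695, 0.1046]
eef_rot: [3.141, 0.001, -3.016]
force: [-0.1, 0.0, -0.9]
gripper_width: 0.0226
```

```bash
python3 - <<'E'
from h import *
from rig import eyes
I=eyes.camera_info('wrist')
im=eyes.capture('wrist');cv2.imwrite('pics/w7.png',im)
plan((.4394,-.0248,.1,np.pi+.124),(.4394,-.0248,.054,np.pi+.124),(.5257,-.014,.054,np.pi+.124))
E
```

```text
t 9.77 tcp [ 0.4764 -0.1695  0.1043] rot [ 3.1410e+00  1.0000e-04 -3.0184e+00] F [ 1.25 -0.19 -0.5 ] w 0.0223
-> (0.4394, -0.0248, 0.1, 3.2655926535897932) tool d [0.0189 0.1482 0.0044] twist -0.0008 rows>= 3.6  per row(ceil) [0.0047 0.037  0.0011]
-> (0.4394, -0.0248, 0.054, 3.2655926535897932) tool d [ 0.    -0.     0.046] twist -0.0 rows>= 1.11  per row(ceil) [ 0.    -0.     0.023]
-> (0.5257, -0.014, 0.054, 3.2655926535897932) tool d [-0.087  0.     0.   ] twist -0.0 rows>= 2.1  per row(ceil) [-0.029  0.     0.   ]
```

View pics/w7.png

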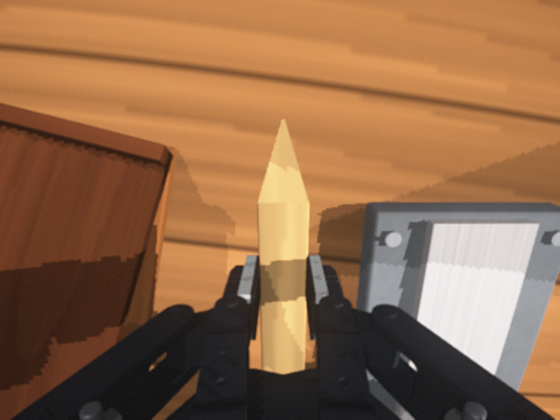

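```bash
python3 - <<'E'
from h import *
from rig import eyes,readout
I=eyes.camera_info('wrist'); s=readout.read_state(); M=R.from_euler('xyz',s['eef_rot'])
for tz in (-.0056,):
  print(proj(I,[s['tcp_pos']+M.apply(q) for q in [(.076,0,tz),(.04,.012,tz),(.04,-.012,tz)]]).round(1))
E
```

```text
[[283.9 117.8]
 [310.3 199.7]
 [257.5 199.8]]
```

Emit:
play_rows(
  series=[0.015, 0, 0, 0, 220, 0.015, 0, 0, 0, 220, 0, 0.025, 0, 0, 220, 0, 0.035, 0, 0, 220, 0, 0.035, 0, 0, 220, 0, 0.03, 0, 0, 220, -0.006, 0.016, 0, 0, 220, -0.005, 0.007, 0, 0, 220, 0, 0, 0, 0, 220, 0, 0, 0, 0, 220],
)

```text
t: 10.6
tcp_pos: [0.4398, -0.0261, 0.1043]
eef_rot: [-3.14, 0.0, -3.018]
force: [-2.0, 0.1, -0.1]
gripper_width: 0.0225
```

```bash
python3 - <<'E'
from h import *
from rig import eyes
I=eyes.camera_info('wrist')
cv2.imwrite('pics/w8.png',eyes.capture('wrist'))
cv2.imwrite('pics/s8.png',cv2.resize(eyes.capture('scene')[80:300,100:380],None,fx=2.5,fy=2.5))
plan((.4394,-.0248,.1,np.pi+.124),(.4394,-.0248,.054,np.pi+.124),(.5257,-.014,.054,np.pi+.124))
E
```

```text
t 10.7 tcp [ 0.4393 -0.0272  0.1042] rot [-3.1405e+00 -4.0000e-04 -3.0206e+00] F [-0.57  0.28 -0.65] w 0.0223
-> (0.4394, -0.0248, 0.1, 3.2655926535897932) tool d [-0.0004  0.0024  0.0042] twist -0.003 rows>= 0.12  per row(ceil) [-0.0004  0.0024  0.0042]
-> (0.4394, -0.0248, 0.054, 3.2655926535897932) tool d [-0.      0.0001  0.046 ] twist -0.0 rows>= 1.11  per row(ceil) [-0.     0.     0.023]
-> (0.5257, -0.014, 0.054, 3.2655926535897932) tool d [-0.087  0.    -0.   ] twist -0.0 rows>= 2.1  per row(ceil) [-0.029  0.    -0.   ]
```

View pics/w8.png

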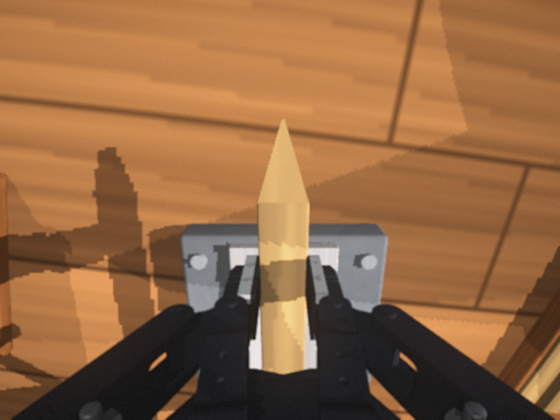

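View pics/s8.png

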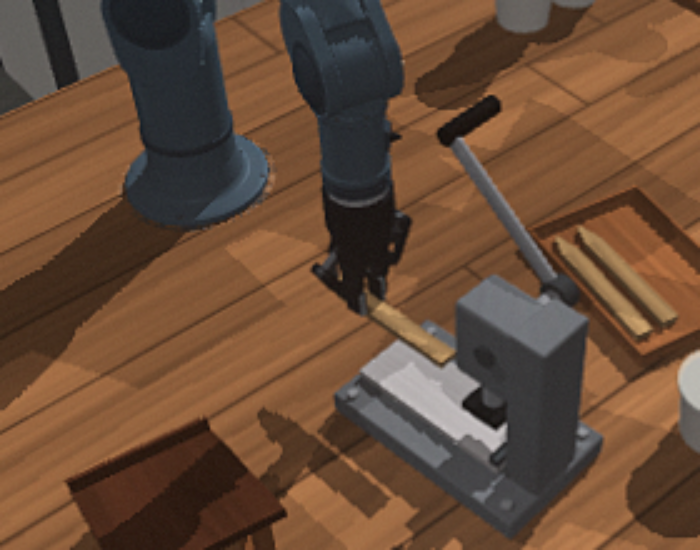

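Emit:
play_rows(
  series=[0, 0.001, 0.015, -0.002, 220, 0, 0.001, 0.02, 0, 220, 0, 0, 0.012, 0, 220, 0, 0, 0.004, 0, 220, -0.01, 0, 0, 0, 220, -0.02, 0, 0, 0, 220, -0.02, 0, 0, 0, 220, -0.02, 0, 0, 0, 220, -0.008, 0, 0, 0, 220, 0, 0, 0, 0, 220, 0, 0, 0, 0, 220],
)

```text
t: 11.62
tcp_pos: [0.5167, -0.0141, 0.0537]
eef_rot: [-3.141, -0.0, -3.016]
force: [-0.4, -0.3, -0.1]
gripper_width: 0.0226
```

```bash
python3 - <<'E'
from h import *
from rig import eyes
I=eyes.camera_info('wrist')
cv2.imwrite('pics/w9.png',eyes.capture('wrist'))
cv2.imwrite('pics/s9.png',cv2.resize(eyes.capture('scene')[80:300,100:380],None,fx=2.5,fy=2.5))
plan((.5257,-.014,.046,np.pi+.124))
print(I)
E
```

```text
t 11.72 tcp [ 0.515  -0.0141  0.0531] rot [ 3.1412e+00 -1.7000e-03 -3.0164e+00] F [-0.99 -0.2   0.04] w 0.0227
-> (0.5257, -0.014, 0.046, 3.2655926535897932) tool d [-0.0106 -0.0013  0.0071] twist 0.0012 rows>= 0.31  per row(ceil) [-0.0106 -0.0013  0.0071]
{'fx': 315.2644690879815, 'fy': 315.2644690879815, 'cx': 282.5616274490504, 'cy': 207.64405411618816, 'D': array([-0.04554972,  0.        ,  0.        ,  0.        ,  0.        ]), 'origin': array([ 0.4351842 , -0.02508031,  0.19624736]), 'attitude': array([ 2.81711348e+00, -3.81226757e-04,  1.69555620e+00])}
```

View pics/w9.png

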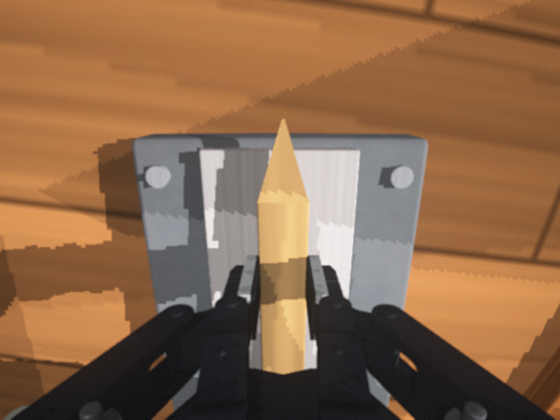

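View pics/s9.png

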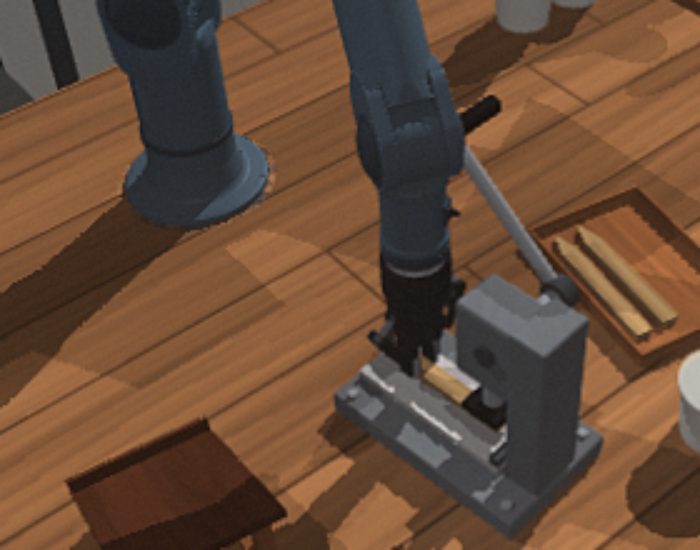

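```bash
python3 - <<'E'
from h import *
from rig import eyes
I={'fx': 315.2644690879815, 'fy': 315.2644690879815, 'cx': 282.5616274490504, 'cy': 207.64405411618816, 'D': np.array([-0.04554972,  0.,0,0,0]), 'origin': np.array([ 0.4351842 , -0.02508031,  0.19624736]), 'attitude': np.array([ 2.81711348e+00, -3.81226757e-04,  1.69555620e+00])}
P=onz(I,[(200,150.5),(360,150),(283,119.5),(258,199),(308,199)],[.04,.04,.057,.057,.057]);print(P.round(4))
y=.124;u=np.array([np.cos(y),np.sin(y),0]);v=np.array([-u[1],u[0],0])
bs=(P[0]+P[1])/2+.198*u;print(bs, np.linalg.norm(P[0]-P[1]),(P-bs)@u,(P-bs)@v, np.arctan2(*(P[1]-P[0])[[1,0]]))
E
```

```text
[[ 0.4628 -0.0627  0.04  ]
 [ 0.4527  0.0158  0.04  ]
 [ 0.4422 -0.024   0.057 ]
 [ 0.4789 -0.031   0.057 ]
 [ 0.476  -0.0081  0.057 ]]
[0.65423393 0.001009   0.04      ] 0.07917098541750206 [-0.19785419 -0.19814581 -0.21349822 -0.17796141 -0.17797634] [-0.03958522  0.03958522  0.00144943 -0.01005521  0.01303932] 1.6984796306271606
```

Emit:
play_rows(
  series=[-0.005, -0.001, 0, 0, 220, -0.004, 0, 0, 0, 220, 0, 0, 0.004, 0, 220, 0, 0, 0.003, 0, 220, 0, 0, 0, 0, 220, 0, 0, 0, 0, 220],
  grip_force=25,
)

```text
t: 12.22
tcp_pos: [0.5249, -0.0134, 0.0457]
eef_rot: [3.142, -0.001, -3.015]
force: [-0.8, 0.5, -0.1]
gripper_width: 0.0222
```

Emit:
play_rows(
  series=[0, 0, 0.0015, 0, 220, 0, 0, 0, 0, 220, 0, 0, 0, 0, 220],
)

```text
t: 12.47
tcp_pos: [0.5255, -0.0134, 0.0447]
eef_rot: [-3.142, -0.0, -3.015]
force: [-0.4, 0.3, -0.4]
gripper_width: 0.0227
```

```bash
cat > bedchk.py <<'E'
from h import *
from rig import eyes
import sys
I=eyes.camera_info('wrist')
im=eyes.capture('wrist');cv2.imwrite(sys.argv[1],im)
plan((.5257,-.014,.046,np.pi+.124)); 
import pickle;pickle.dump(I,open('I.pkl','wb'))
E
python3 bedchk.py pics/w10.png
```

```text
t 12.52 tcp [ 0.5255 -0.0134  0.0448] rot [ 3.1416e+00 -1.0000e-04 -3.0154e+00] F [-0.26 -0.27  0.26] w 0.0229
-> (0.5257, -0.014, 0.046, 3.2655926535897932) tool d [-0.0001 -0.0006 -0.0012] twist 0.0022 rows>= 0.03  per row(ceil) [-0.0001 -0.0006 -0.0012]
```

View pics/w10.png

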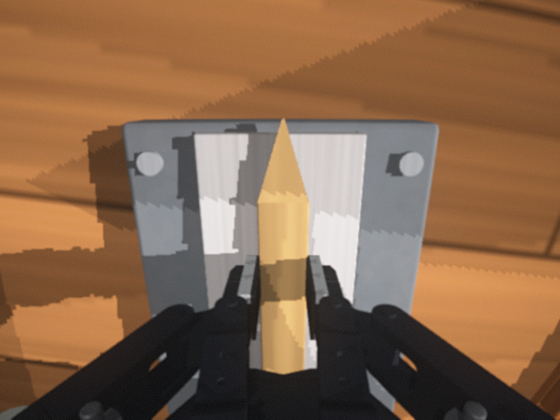

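Emit:
play_rows(
  series=[0, 0, 0, 0, 190, 0, 0, 0, 0, 160, 0, 0, 0, 0, 140, 0, 0, 0, 0, 130, 0, 0, 0, 0, 120],
)

```text
t: 12.93
tcp_pos: [0.5257, -0.0134, 0.0448]
eef_rot: [-3.142, 0.0, -3.015]
force: [-0.6, -0.7, -0.2]
gripper_width: 0.0453
```

```bash
python3 bedchk.py pics/w11.png
```

```text
t 12.98 tcp [ 0.5257 -0.0134  0.0448] rot [-3.1416e+00  1.0000e-04 -3.0154e+00] F [-0.81  0.52 -0.37] w 0.0451
-> (0.5257, -0.014, 0.046, 3.2655926535897932) tool d [ 0.0001 -0.0006 -0.0012] twist 0.0022 rows>= 0.03  per row(ceil) [ 0.0001 -0.0006 -0.0012]
```

View pics/w11.png

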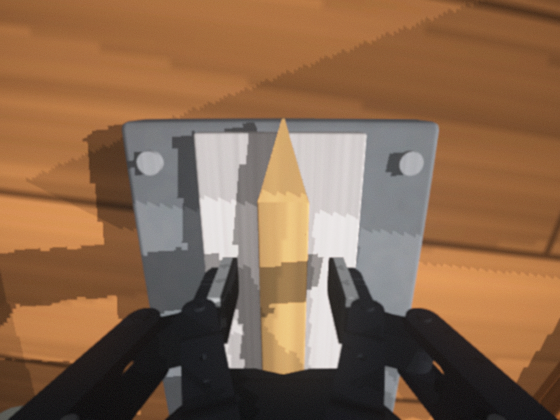

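```bash
python3 - <<'E'
from h import *
import pickle
I=pickle.load(open('I.pkl','rb'))
P=onz(I,[(193.5,132.5),(365.5,132.5),(283,119.5),(258,199),(308,199)],[.04,.04,.05,.05,.05]);print(P.round(4))
y=.124;u=np.array([np.cos(y),np.sin(y),0]);v=np.array([-u[1],u[0],0])
bs=(P[0]+P[1])/2+.198*u;print(bs, np.linalg.norm(P[0]-P[1]),((P-bs)@u).round(4),((P-bs)@v).round(4), np.arctan2(*(P[1]-P[0])[[1,0]])-np.pi/2)
E
```

```text
[[ 0.4623 -0.0633  0.04  ]
 [ 0.4525  0.0151  0.04  ]
 [ 0.4511 -0.0233  0.05  ]
 [ 0.4873 -0.0302  0.05  ]
 [ 0.4845 -0.0075  0.05  ]]
[6.53881226e-01 4.35629844e-04 4.00000000e-02] 0.0790132856902579 [-0.198  -0.198  -0.2042 -0.1691 -0.1691] [-0.0395  0.0395  0.0016 -0.0098  0.013 ] 0.1250374096603284
```

Emit:
play_rows(
  series=[0, 0, -0.01, 0, 120, 0, 0, -0.025, 0, 120, 0, 0, -0.037, 0, 120, 0, 0, -0.037, 0, 120, 0, 0, -0.037, 0, 120, 0, 0, -0.037, 0, 120, 0, 0, -0.037, 0, 120, 0, 0, -0.037, 0, 120, 0, 0, -0.037, 0, 120, 0, 0, -0.037, 0, 160, 0, 0, -0.025, 0, 210, 0, 0, -0.01, 0, 255],
)

```text
t: 13.98
tcp_pos: [0.5273, -0.0144, 0.4159]
eef_rot: [3.14, 0.008, -3.017]
force: [0.4, -0.4, -0.1]
gripper_width: 0.0097
```

Emit:
play_rows(
  series=[0, 0, 0, 0, 255, 0, 0, 0, 0, 255],
)

```text
t: 14.15
tcp_pos: [0.5252, -0.0136, 0.4102]
eef_rot: [3.141, -0.001, -3.016]
force: [0.7, 0.2, -0.1]
gripper_width: 0.0001
```

```bash
python3 - <<'E'
from h import *
from rig import eyes
im=eyes.capture('top');cv2.imwrite('pics/t12.png',cv2.resize(im[130:270,190:330],None,fx=4,fy=4,interpolation=cv2.INTER_CUBIC))
im=eyes.capture('scene');cv2.imwrite('pics/s12f.png',im);cv2.imwrite('pics/s12.png',cv2.resize(im[100:300,220:380],None,fx=3,fy=3,interpolation=cv2.INTER_CUBIC))
plan((.472,.105,.4,np.pi+.124),(.472,.105,.345,np.pi+.124))
E
```

```text
t 14.25 tcp [ 0.5243 -0.0134  0.4086] rot [-3.1414 -0.004  -3.0155] F [ 0.18 -0.55 -0.04] w -0.0001
-> (0.472, 0.105, 0.4, 3.2655926535897932) tool d [0.037  0.124  0.0087] twist 0.0021 rows>= 3.13  per row(ceil) [0.0092 0.031  0.0022]
-> (0.472, 0.105, 0.345, 3.2655926535897932) tool d [-0.0002  0.      0.055 ] twist -0.0 rows>= 1.33  per row(ceil) [-0.0001  0.      0.0275]
```

View pics/t12.png

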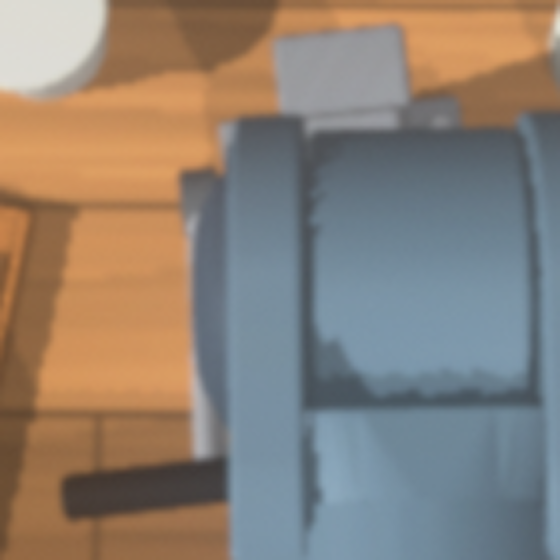

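View pics/s12.png

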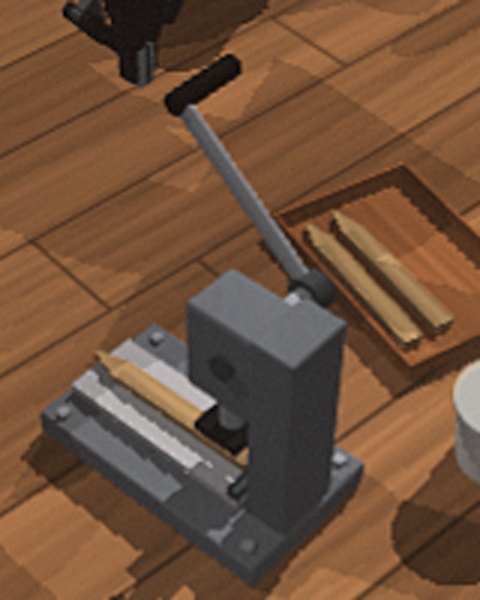

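```bash
python3 - <<'E'
from h import *
from rig import eyes
S=eyes.camera_info('scene');T=eyes.camera_info('top')
a=(np.array([(206,84.)])+.5)/3-.5+[220,100]; b=(np.array([(107,487.5)])+.5)/4-.5+[200,130]
o1,d1=ray(S,a);o2,d2=ray(T,b)
t=np.linalg.lstsq(np.c_[d1[0],-d2[0]],o2-o1,rcond=None)[0]
print(o1+t[0]*d1[0],o2+t[1]*d2[0])
# stake tip & bed front in scene
E
```

```text
[0.47515549 0.09798456 0.32243477] [0.47381087 0.09621229 0.32224469]
```

Emit:
play_rows(
  series=[0.006, 0.02, 0, 0, 255, 0.009, 0.03, 0, 0, 255, 0.009, 0.03, 0, 0, 255, 0.009, 0.03, 0, 0, 255, 0.004, 0.014, 0, 0, 255, 0, 0, 0, 0, 255, 0, 0, 0.02, 0, 255, 0, 0, 0.025, 0, 255, 0, 0, 0.015, 0, 255, 0, 0, 0.005, 0, 255, 0, 0, 0, 0, 255, 0, 0, 0, 0, 255],
)

```text
t: 15.25
tcp_pos: [0.4734, 0.1041, 0.3455]
eef_rot: [-3.141, -0.001, -3.017]
force: [0.3, 0.2, -0.9]
gripper_width: -0.0001
```

```bash
python3 - <<'E'
from h import *
from rig import eyes
im=eyes.capture('scene');cv2.imwrite('pics/s13.png',cv2.resize(im[40:240,220:380],None,fx=3,fy=3,interpolation=cv2.INTER_CUBIC))
plan((.4735,.106,.338,np.pi+.124))
G=np.array([.4735,.101]);u=np.array([np.cos(.124),np.sin(.124)])
for th in np.linspace(0,.9,10):
    a=np.radians(40)-th; print(round(th,2),'fwd(tool +x)',round(.2*(np.cos(a)-np.cos(np.radians(40))),4),'tcp z',round(.195+.2*np.sin(a)+.011,4))
E
```

```text
t 15.3 tcp [0.4739 0.1045 0.3463] rot [-3.1413e+00  8.0000e-04 -3.0165e+00] F [ 0.08  0.63 -0.29] w -0.0001
-> (0.4735, 0.106, 0.338, 3.2655926535897932) tool d [0.0002 0.0016 0.0083] twist 0.0011 rows>= 0.2  per row(ceil) [0.0002 0.0016 0.0083]
0.0 fwd(tool +x) 0.0 tcp z 0.3346
0.1 fwd(tool +x) 0.0121 tcp z 0.3186
0.2 fwd(tool +x) 0.0225 tcp z 0.3016
0.3 fwd(tool +x) 0.0311 tcp z 0.2835
0.4 fwd(tool +x) 0.038 tcp z 0.2647
0.5 fwd(tool +x) 0.0429 tcp z 0.2454
0.6 fwd(tool +x) 0.0458 tcp z 0.2256
0.7 fwd(tool +x) 0.0468 tcp z 0.2056
0.8 fwd(tool +x) 0.0458 tcp z 0.1857
0.9 fwd(tool +x) 0.0427 tcp z 0.1659
```

View pics/s13.png

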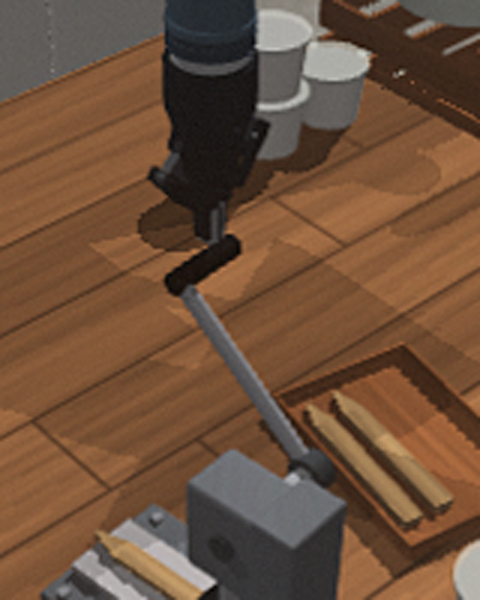

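Emit:
play_rows(
  series=[0, 0.001, 0.007, 0, 255, 0, 0, 0.004, 0, 255, 0.012, 0, 0.016, 0, 255, 0.0104, 0, 0.017, 0, 255, 0.0086, 0, 0.018, 0, 255, 0.0069, 0, 0.0188, 0, 255, 0.005, 0, 0.0193, 0, 255, 0.003, 0, 0.0198, 0, 255, 0.001, 0, 0.015, 0, 255, 0, 0, 0.012, 0, 255, 0, 0, 0, 0, 255],
)

```text
t: 16.22
tcp_pos: [0.4244, 0.1002, 0.1975]
eef_rot: [-3.141, -0.005, -3.015]
force: [-4.6, 0.6, 7.7]
gripper_width: -0.0001
```

```bash
python3 - <<'E'
from h import *
plan((.4297,.0956,.171))
E
```

```text
t 16.22 tcp [0.4244 0.1002 0.1975] rot [-3.1411 -0.0055 -3.0149] F [-4.59  0.64  7.74] w -0.0001
-> (0.4297, 0.0956, 0.171) tool d [-0.0048 -0.0052  0.0265] twist 0 rows>= 0.66  per row(ceil) [-0.0048 -0.0052  0.0265]
```

Emit:
play_rows(
  series=[0, 0, 0.008, 0, 255, -0.001, 0, 0.008, 0, 255, -0.001, 0, 0.007, 0, 255, -0.001, 0, 0.005, 0, 255, 0, 0, 0.002, 0, 255, 0, 0, 0, 0, 255],
)

```text
t: 16.72
tcp_pos: [0.428, 0.1008, 0.171]
eef_rot: [3.14, -0.008, -3.015]
force: [-11.5, -2.0, 21.2]
gripper_width: -0.0001
```

```bash
python3 - <<'E'
from h import *
from rig import eyes
im=eyes.capture('scene');cv2.imwrite('pics/s14.png',cv2.resize(im[100:300,200:360],None,fx=3,fy=3,interpolation=cv2.INTER_CUBIC))
plan((.4297,.0956,.171))
E
```

```text
t 16.77 tcp [0.428  0.1008 0.171 ] rot [ 3.1402 -0.0072 -3.0152] F [-10.59  -1.36  21.31] w 0.0002
-> (0.4297, 0.0956, 0.171) tool d [-0.0011 -0.0053  0.    ] twist 0 rows>= 0.13  per row(ceil) [-0.0011 -0.0053  0.    ]
```

View pics/s14.png

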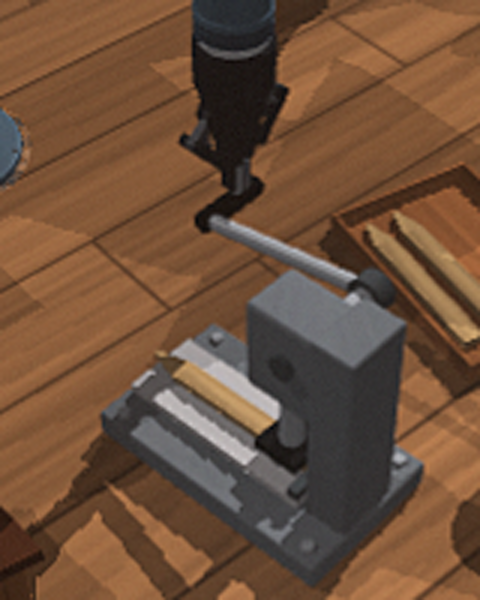

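Emit:
play_rows(
  series=[0, 0, 0, 0, 255, 0, 0, 0, 0, 255, 0.001, 0, -0.015, 0, 255, 0, 0, -0.018, 0, 255, -0.001, 0, -0.02, 0, 255, -0.004, 0, -0.02, 0, 255, -0.006, 0, -0.02, 0, 255, -0.008, 0, -0.019, 0, 255, -0.01, 0, -0.018, 0, 255, -0.01, 0, -0.018, 0, 255, -0.009, 0, -0.016, 0, 255, 0, 0, -0.02, 0, 255],
)

```text
t: 17.77
tcp_pos: [0.478, 0.1067, 0.3545]
eef_rot: [-3.141, 0.003, -3.016]
force: [0.0, 0.9, 0.2]
gripper_width: -0.0001
```

Emit:
play_rows(
  series=[0, 0, -0.025, 0, 230, 0, 0, -0.025, 0, 200, 0, 0, -0.02, 0, 160, 0, 0, -0.01, 0, 120, 0, 0, 0, 0, 120, 0, 0, 0, 0, 120],
)

```text
t: 18.27
tcp_pos: [0.4763, 0.1064, 0.4327]
eef_rot: [3.141, 0.0, -3.015]
force: [-0.1, 0.1, -0.2]
gripper_width: 0.0452
```

```bash
python3 - <<'E'
from h import *
from rig import eyes
im=eyes.capture('scene');cv2.imwrite('pics/s15.png',cv2.resize(im[100:300,200:360],None,fx=3,fy=3,interpolation=cv2.INTER_CUBIC))
plan((.526,-.0134,.4,np.pi+.126),(.526,-.0134,.045,np.pi+.126))
E
```

```text
t 18.32 tcp [0.4758 0.1063 0.4318] rot [-3.1411e+00 -1.4000e-03 -3.0153e+00] F [ 0.17 -0.41 -1.2 ] w 0.0452
-> (0.526, -0.0134, 0.4, 3.267592653589793) tool d [-0.0348 -0.125   0.0318] twist 0.0003 rows>= 3.22  per row(ceil) [-0.0087 -0.0313  0.0079]
-> (0.526, -0.0134, 0.045, 3.267592653589793) tool d [-5.00e-04  2.00e-04  3.55e-01] twist -0.0 rows>= 8.55  per row(ceil) [-0.0001  0.      0.0394]
```

View pics/s15.png

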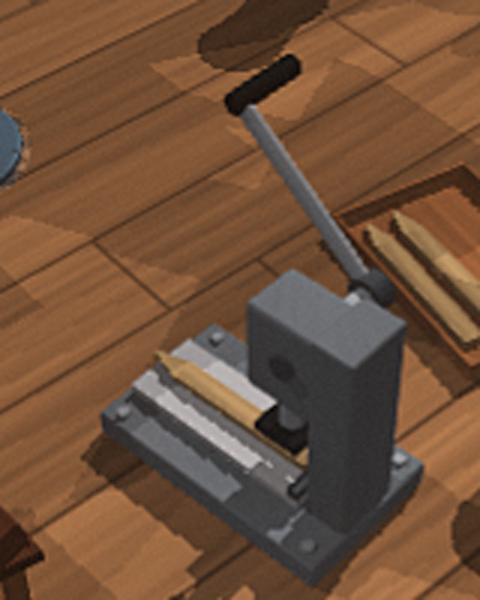

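Emit:
play_rows(
  series=[-0.004, -0.018, 0, 0, 120, -0.008, -0.034, 0, 0, 120, -0.008, -0.034, 0, 0, 120, -0.006, -0.026, 0, 0, 120, -0.003, -0.013, 0, 0, 120, 0, 0, 0, 0, 120, 0, 0, 0.025, 0, 120, 0, 0, 0.036, 0, 120, 0, 0, 0.036, 0, 120, 0, 0, 0.036, 0, 120, 0, 0, 0.036, 0, 120, 0, 0, 0.036, 0, 120],
)

```text
t: 19.32
tcp_pos: [0.5191, -0.0119, 0.2249]
eef_rot: [3.14, -0.002, -3.013]
force: [0.4, 1.0, -0.5]
gripper_width: 0.0457
```

Emit:
play_rows(
  series=[0, 0, 0.036, 0, 120, 0, 0, 0.03, 0, 120, 0, 0, 0.025, 0, 120, 0, 0, 0.02, 0, 120, 0, 0, 0.01, 0, 120, 0, 0, 0.005, 0, 120, 0, 0, 0, 0, 120, 0, 0, 0, 0, 120],
)

```text
t: 19.98
tcp_pos: [0.5212, -0.0135, 0.1024]
eef_rot: [3.141, 0.001, -3.015]
force: [0.3, -0.0, 1.5]
gripper_width: 0.0452
```

```bash
python3 bedchk.py pics/w16.png
```

```text
t 20.03 tcp [ 0.5218 -0.0137  0.103 ] rot [ 3.1412e+00  2.3000e-03 -3.0151e+00] F [ 0.04  0.22 -0.23] w 0.045
-> (0.5257, -0.014, 0.046, 3.2655926535897932) tool d [-0.0037 -0.0009  0.057 ] twist 0.0025 rows>= 1.38  per row(ceil) [-0.0018 -0.0004  0.0285]
```

View pics/w16.png

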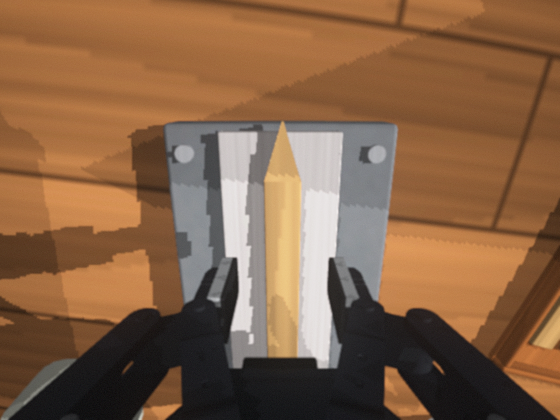

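Emit:
play_rows(
  series=[0, 0, 0.02, 0, 120, 0, 0, 0.02, 0, 120, 0, 0, 0.011, 0, 130, 0, 0, 0.006, 0, 140, 0, 0, 0, 0, 160, 0, 0, 0, 0, 180, 0, 0, 0, 0, 210, 0, 0, 0, 0, 220, 0, 0, 0, 0, 220, 0, 0, 0, 0, 220],
  grip_force=40,
)

```text
t: 20.87
tcp_pos: [0.5217, -0.0141, 0.0458]
eef_rot: [3.142, 0.002, -3.015]
force: [-0.7, -0.6, 4.3]
gripper_width: 0.0222
```

```bash
python3 bedchk.py pics/w17.png
```

```text
t 20.92 tcp [ 0.5217 -0.0141  0.0458] rot [ 3.1415e+00  1.8000e-03 -3.0154e+00] F [-1.12 -0.39  5.1 ] w 0.0225
-> (0.5257, -0.014, 0.046, 3.2655926535897932) tool d [-0.004  -0.0004 -0.0002] twist 0.0022 rows>= 0.1  per row(ceil) [-0.004  -0.0004 -0.0002]
```

View pics/w17.png

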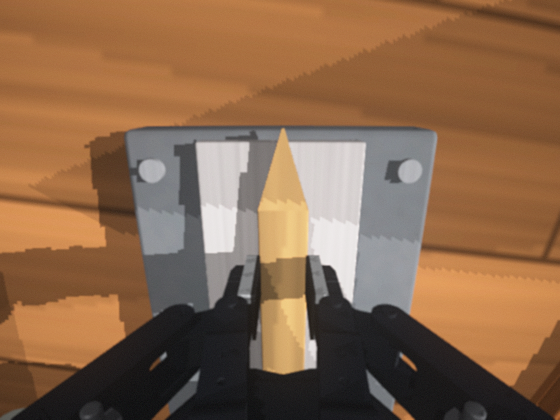

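Emit:
play_rows(
  series=[0, 0, -0.004, 0, 220, 0, 0, -0.004, 0, 220, 0.012, 0, 0, 0, 220, 0.025, 0, 0, 0, 220, 0.025, 0, 0, 0, 220, 0.02, 0, 0, 0, 220, 0.01, 0, -0.01, 0, 220, 0, 0, -0.025, 0, 220, 0, 0, -0.035, 0, 220, 0, 0, -0.035, 0, 220, 0, 0, -0.035, 0, 220, 0, 0, -0.035, 0, 220],
)

```text
t: 21.92
tcp_pos: [0.4286, -0.0264, 0.2288]
eef_rot: [3.141, -0.001, -3.017]
force: [0.6, 2.0, -1.0]
gripper_width: 0.0222
```

Emit:
play_rows(
  series=[0, 0, -0.035, 0, 220, 0, 0, -0.035, 0, 220, 0, 0, -0.035, 0, 220, 0, 0, -0.035, 0, 220, 0, 0, -0.025, 0, 220, 0, 0, -0.01, 0, 220, 0, 0, 0, 0, 220, 0, 0, 0, 0, 220],
)

```text
t: 22.58
tcp_pos: [0.429, -0.0258, 0.4018]
eef_rot: [3.141, -0.001, -3.016]
force: [0.3, -0.1, -1.0]
gripper_width: 0.0226
```

```bash
python3 - <<'E'
from h import *
from rig import eyes
cv2.imwrite('pics/w18.png',eyes.capture('wrist'))
plan((.5178,.371,.4,np.pi+.124),(.5178,.371,.4,np.pi-.176),(.5178,.371,.1,np.pi-.176),)
E
```

```text
t 22.63 tcp [ 0.4284 -0.0259  0.4008] rot [-3.1411 -0.0034 -3.0156] F [-0.13  0.03 -1.04] w 0.0224
-> (0.5178, 0.371, 0.4, 3.2655926535897932) tool d [-1.385e-01  3.825e-01  2.000e-04] twist 0.002 rows>= 9.8  per row(ceil) [-0.0139  0.0382  0.    ]
-> (0.5178, 0.371, 0.4, 2.965592653589793) tool d [0. 0. 0.] twist 0.3 rows>= 2.5  per row(ceil) [0. 0. 0.]
-> (0.5178, 0.371, 0.1, 2.965592653589793) tool d [-1.e-03  1.e-04  3.e-01] twist -0.0 rows>= 7.23  per row(ceil) [-0.0001  0.      0.0375]
```

View pics/w18.png

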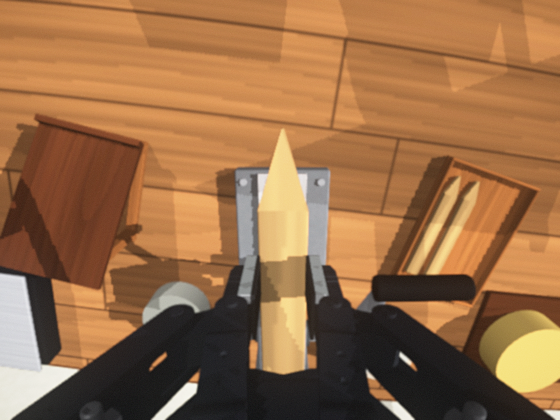

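Emit:
play_rows(
  series=[-0.0063, 0.0174, 0, 0, 220, -0.0126, 0.0348, 0, 0, 220, -0.0126, 0.0348, 0, 0, 220, -0.0126, 0.0348, 0, 0, 220, -0.0126, 0.0348, 0, 0, 220, -0.0126, 0.0348, 0, 0, 220, -0.0126, 0.0348, 0, 0, 220, -0.0126, 0.0348, 0, 0, 220, -0.0126, 0.0348, 0, 0, 220, -0.0126, 0.0348, 0, 0, 220, -0.0126, 0.0348, 0, 0, 220, -0.0063, 0.0174, 0, 0, 220],
)

```text
t: 23.63
tcp_pos: [0.5162, 0.3786, 0.3979]
eef_rot: [-3.14, -0.005, -3.009]
force: [-1.1, 0.4, -0.4]
gripper_width: 0.022
```

Emit:
play_rows(
  series=[0, 0, 0, 0.1, 220, 0, 0, 0, 0.1, 220, 0, 0, 0, 0.1, 220, 0, 0, 0.02, 0, 220, 0, 0, 0.035, 0, 220, 0, 0, 0.035, 0, 220, 0, 0, 0.035, 0, 220, 0, 0, 0.035, 0, 220, 0, 0, 0.035, 0, 220, 0, 0, 0.035, 0, 220, 0, 0, 0.035, 0, 220, 0, 0, 0.02, 0, 220],
)

```text
t: 24.63
tcp_pos: [0.514, 0.3694, 0.1102]
eef_rot: [-3.133, -0.007, 2.968]
force: [-0.8, 0.8, -1.3]
gripper_width: 0.022
```

Emit:
play_rows(
  series=[0, 0, 0.01, 0, 220, 0, 0, 0, 0, 220, 0, 0, 0, 0, 220],
)

```text
t: 24.88
tcp_pos: [0.5183, 0.3714, 0.1069]
eef_rot: [-3.14, -0.001, 2.968]
force: [0.3, 0.4, -0.1]
gripper_width: 0.0223
```

```bash
python3 bedchk.py pics/w19.png; python3 - <<'E'
from h import *
plan((.5178,.371,.06,np.pi-.176))
E
```

```text
t 24.93 tcp [0.5195 0.372  0.1085] rot [3.1410e+00 1.2000e-03 2.9676e+00] F [-0.08  0.21 -0.27] w 0.0219
-> (0.5257, -0.014, 0.046, 3.2655926535897932) tool d [-0.0729 -0.3792  0.0623] twist -0.2979 rows>= 9.42  per row(ceil) [-0.0073 -0.0379  0.0062]
t 24.93 tcp [0.5195 0.372  0.1085] rot [3.1410e+00 1.2000e-03 2.9676e+00] F [-0.08  0.21 -0.27] w 0.0219
-> (0.5178, 0.371, 0.06, 2.965592653589793) tool d [ 0.0015 -0.0013  0.0485] twist 0.0021 rows>= 1.17  per row(ceil) [ 0.0008 -0.0007  0.0242]
```

View pics/w19.png

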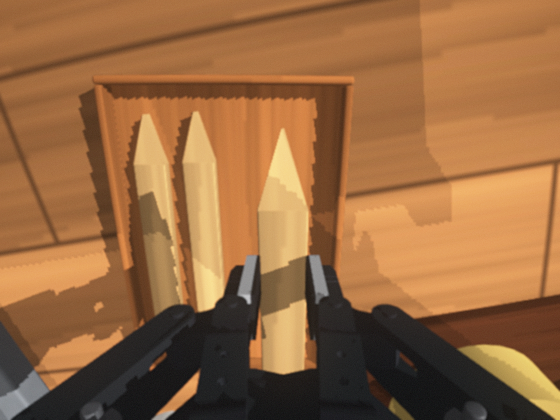

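```bash
python3 - <<'E'
from h import *
import pickle
I=pickle.load(open('I.pkl','rb'))
P=onz(I,[(96,79),(353,79),(282.5,129),(147,114),(195,112)],[.022,.022,.111,.016,.016])
y=-.176;u=np.array([np.cos(y),np.sin(y),0]);v=np.array([-u[1],u[0],0])
tc=(P[0]+P[1])/2+.13*u;print(P.round(4),np.linalg.norm(P[0]-P[1]),np.arctan2(-(P[1]-P[0])[0],(P[1]-P[0])[1]));print(tc,((P-tc)@u).round(4),((P-tc)@v).round(4))
E
```

```text
[[0.3988 0.2619 0.022 ]
 [0.4305 0.4344 0.022 ]
 [0.4481 0.383  0.111 ]
 [0.4276 0.2876 0.016 ]
 [0.4327 0.3222 0.016 ]] 0.17533733545780741 -0.18177766801187223
[0.54267406 0.32539864 0.022     ] [-0.1305 -0.1295 -0.1032 -0.1066 -0.1077] [-0.0877  0.0877  0.0402 -0.0574 -0.0224]
```

Emit:
play_rows(
  series=[0, 0, 0.015, 0, 220, 0, 0, 0.025, 0, 220, 0, 0, 0.02, 0, 220, 0, 0, 0.015, 0, 220, 0, 0, 0.009, 0, 220, 0, 0, 0.005, 0, 220, 0, 0, 0.003, 0, 220, 0, 0, 0, 0, 220, 0, 0, 0, 0, 220],
)

```text
t: 25.68
tcp_pos: [0.5197, 0.372, 0.0168]
eef_rot: [3.14, 0.001, 2.968]
force: [0.0, 0.3, -1.4]
gripper_width: 0.0225
```

```bash
python3 bedchk.py pics/w20.png
```

```text
t 25.73 tcp [0.5197 0.3722 0.017 ] rot [3.1399e+00 1.5000e-03 2.9677e+00] F [ 0.69 -0.2  -0.36] w 0.0222
-> (0.5257, -0.014, 0.046, 3.2655926535897932) tool d [-0.0727 -0.3793 -0.0295] twist -0.2979 rows>= 9.33  per row(ceil) [-0.0073 -0.0379 -0.003 ]
```

View pics/w20.png

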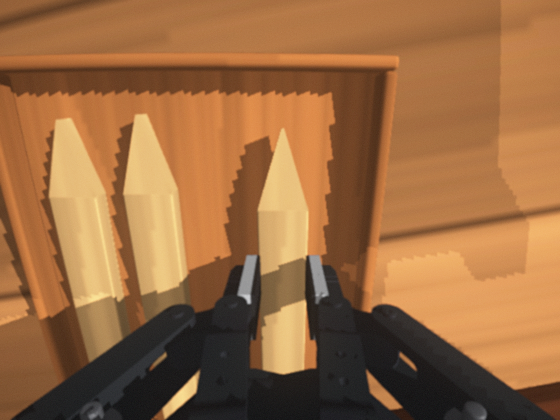

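Well placed. I'll lower the last ~4 mm to contact, open partially, and retreat upward.

Emit:
play_rows(
  series=[0, 0, 0.002, 0, 220, 0, 0, 0.002, 0, 220, 0, 0, 0, 0, 220, 0, 0, 0, 0, 190, 0, 0, 0, 0, 165, 0, 0, 0, 0, 150, 0, 0, 0, 0, 150, 0, 0, 0, 0, 150],
)

```text
t: 26.4
tcp_pos: [0.5188, 0.3716, 0.0119]
eef_rot: [3.142, 0.0, 2.968]
force: [0.0, -0.8, -0.2]
gripper_width: 0.0349
```

```bash
python3 bedchk.py pics/w21.png
```

```text
t 26.45 tcp [0.5188 0.3716 0.0119] rot [3.1415e+00 1.0000e-04 2.9678e+00] F [-0.59  0.38 -0.36] w 0.0355
-> (0.5257, -0.014, 0.046, 3.2655926535897932) tool d [-0.0734 -0.3786 -0.0341] twist -0.2978 rows>= 9.33  per row(ceil) [-0.0073 -0.0379 -0.0034]
```

View pics/w21.png

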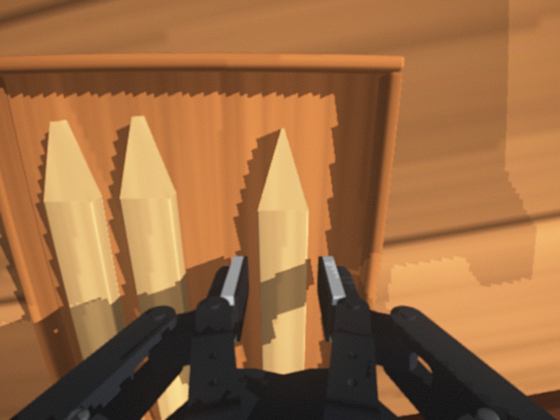

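Emit:
play_rows(
  series=[0, 0, -0.005, 0, 150, 0, 0, -0.015, 0, 150, 0, 0, -0.025, 0, 150, 0, 0, -0.035, 0, 150, 0, 0, -0.035, 0, 150, 0, 0, -0.035, 0, 150, 0, 0, -0.035, 0, 150, 0, 0, -0.025, 0, 150, 0, 0, -0.01, 0, 150, 0, 0, 0, 0, 150, 0, 0, 0, 0, 150],
)

```text
t: 27.37
tcp_pos: [0.5186, 0.3715, 0.2322]
eef_rot: [3.141, -0.0, 2.968]
force: [-0.5, 0.2, -0.9]
gripper_width: 0.035
```

```bash
python3 bedchk.py pics/w22.png; python3 - <<'E'
from rig import eyes
import cv2
cv2.imwrite('pics/s22.png',eyes.capture('scene'))
E
```

```text
t 27.42 tcp [0.5177 0.3712 0.2306] rot [-3.1401e+00 -1.8000e-03  2.9679e+00] F [ 0.05  0.56 -0.16] w 0.0353
-> (0.5257, -0.014, 0.046, 3.2655926535897932) tool d [-0.0748 -0.3777  0.1851] twist -0.2977 rows>= 10.29  per row(ceil) [-0.0068 -0.0343  0.0168]
```

View pics/w22.png

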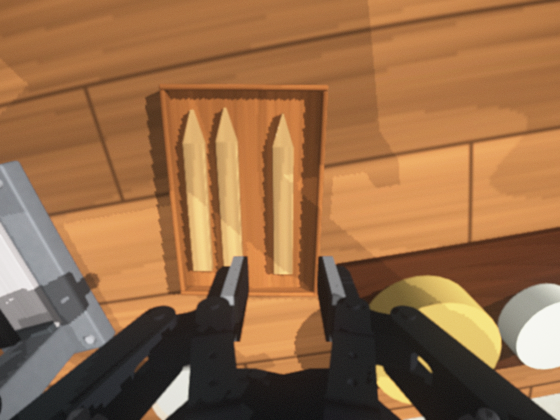

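View pics/s22.png

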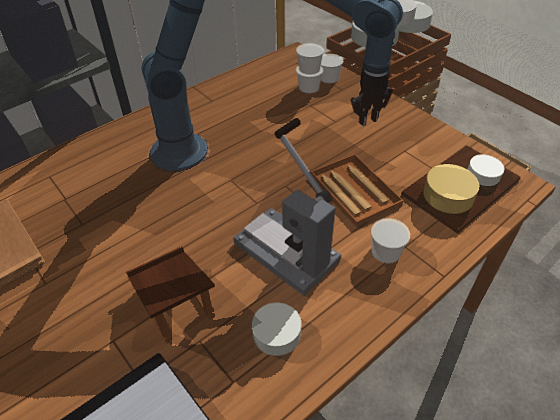

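```bash
python3 - <<'E'
from h import *
import pickle
I=pickle.load(open('I.pkl','rb'))
P=onz(I,[(161,87),(327,87),(283,114),(284,274)],[.022,.022,.016,.016])
y=-.177;u=np.array([np.cos(y),np.sin(y),0]);v=np.array([-u[1],u[0],0])
tc=(P[0]+P[1])/2+.13*u;print(((P-tc)@u).round(4),((P-tc)@v).round(4))
from rig import job
print(job.finish_job())
E
```

```text
[-0.1302 -0.1298 -0.1019  0.097 ] [-0.0877  0.0877  0.0415  0.0433]
the job is handed in; nothing more can be done
None
```

The stake was pressed and now lies in the free half of the tray, and I handed the job in at about 27.5 s of the 72 s allowed. No verdict was reported.

- **Stake handling:** I took the stake from the rack and pushed its point against the table so it turned level. I then regripped it and slid it onto the press bed.
- **On the bed, released:** its middle was about 104 mm in front of the stop, about 1.6 mm off centre, and straight. That leaves its blunt end about 4 mm short of the stop by camera measurement, which is within the limits but not touching.
- **Lever:** I pressed it down with closed fingers. The force rose to about 21 N against a spring of about 8 N, at the expected stop height. The scene picture after I lifted away shows the handle fully back up and the stake unmoved.
- **In the tray:** the stake's middle is about 2 mm from the tray's middle lengthwise and about 42 mm to the +y side. It is parallel to within about 0.01 rad and points the same way as the other two. The gripper is open and clear, about 0.2 m above it.
- **Bystanders:** the last pictures show the finished stakes, tub and cheese looking undisturbed; I did not measure how far they might have moved.

One small disagreement: the stake looked a few mm lower in the grip than I had predicted while I carried it to the press. I allowed for this by lowering slowly, and the forces stayed small.

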